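Wedge the bonding-press platen off its base

TASK

Pick up the slim steel wedge by its upright tab, lay it flat in the guide slot in front of the little bonding press with its thin end towards the platen, and slide it in under the finned platen until the platen just lifts off the base by 2 to 6 mm (the line scribed across the wedge marks about 4 mm when it reaches the front edge of the platen). Finish like that, still gripping the wedge so that it alone carries the platen, without the robot touching the platen, and never jack it above 9 mm. Leave everything else on the bench, the broad wedge too, where it is.

Things in the scene. Friction and masses are not known exactly. Their poses are not given: they have to be found in the camera images.
- press: Fixed bonding press. Origin: underside of its steel base, below the platen's centre; x along the slot, the way the wedge is pushed, z up. Base plate 140 (x) x 180 (y) mm, top at z = 10 mm; towards -x it carries on as a tongue 70 mm wide, same thickness, ending at x = -169 mm. Two pillars 14 mm across at y = +-62 mm, top z = 72 mm, guide the platen straight up
- slot_mouth (a point): Middle of the guide slot's near end, on the tongue's top face (x = -105 mm, z = 10 mm in the press frame; axes as the press). The slot, open above, runs from here 45 mm along x between two rails 8 mm high, 29 mm clear between them; on the near side the rails flare to about 45 mm over another 20 mm
- slot (a point): Point on the base's top face (z = 10 mm in the press frame) in the middle line of the slot, directly under the platen's front edge (x = -55 mm in the press frame; axes as the press)
- platen (a joint): Lift of the platen in m: 0 = down on the base, positive up, 30 mm travel. Held down by its weight only (0.4 to 0.65 kg); raising it takes a push of up to about 15 N on the wedge. With the wedge's tip d past point slot along the press x, the lift is 0.155 d - 3 mm: contact at d = 19 mm, 4 mm of lift at d = 45 mm
- platen_front (a point): On the platen's front edge, in the middle line, at the ceiling of its notch (7 mm above the base when down; rises with it; axes as the press). The platen is a finned aluminium block 110 (x) x 150 (y) x 43 mm high; the notch under it, 34 mm wide, runs along x in line with the slot
- wedge_grip (a point): Slim dark steel wedge, loose, 0.16 kg, 120 x 24 mm, lying flat. Point: centre of its upright tab, 40 mm above its underside; x towards the thin end, z up. Tab 28 (x) x 16 (y) mm, 18 to 62 mm above the underside, in the middle of the heel (30 mm long, 18 mm high, 24 mm wide: fingers closed on the tab stay above it)
- wedge_tip (a point): Middle of the slim wedge's thin end, on its underside; 105 mm ahead of the tab centre along the wedge's x and 40 mm lower. The ramp rises from 4 mm here to 18 mm at the heel over 90 mm; a bright line is scribed across it 45 mm behind the tip
- broad_grip (a point): Bystander: the broad wedge, same make but 46 mm wide and 90 mm long (does not fit the slot). Point: centre of its tab, 35 mm above its underside
- meter: Bystander: handheld meter lying flat, 150 x 75 x 32 mm; origin under its centre
- flux: Bystander: small white plastic bottle, 40 mm across, 105 mm high; origin under its centre
- reel: Bystander: grey solder reel standing on its flange, 64 mm across, 46 mm high; origin under its centre
- driver: Bystander: screwdriver with black handle, 170 mm long, lying along its x; origin under its middle
- tin: Bystander: flat round aluminium tin, 52 mm across, 18 mm high; origin under its centre
- pliers: Bystander: small pliers with blue handles lying flat, 140 mm long, 14 mm high; origin under its middle
Mind the look-alikes: they are no part of the job. Leave any pink, white or yellow look-alike of the part that bears wedge_grip alone.

How it is judged:
On the way:
1. the slim wedge lies flat in the guide slot, thin end ahead, with the platen still down on the base (y of wedge_tip in the frame of slot between -0.007 and 0.007 m and z of wedge_tip in the frame of slot below 0.004 m and angle between wedge_grip's own z axis and vertical below 0.07 rad and angle between the x axis of wedge_grip and the x axis of press, either way round below 0.12 rad and x of wedge_tip in the frame of slot between -0.055 and 0.022 m and x of wedge_grip in the frame of slot below -0.07 m and value of joint platen below 0.001 m), for 0.2 s.
At the end, for the whole second after the job is handed in: Platen 2 to 6 mm up, carried by the slim wedge (over 1 N), robot not touching it; wedge flat in the slot (tip within 7 mm of its middle line and 4 mm of the base, tilt under 4 degrees, in line within 7), thin end under the platen, gripper still holding it (over 1 N) (y of wedge_tip in the frame of slot between -0.007 and 0.007 m and z of wedge_tip in the frame of slot below 0.004 m and angle between wedge_grip's own z axis and vertical below 0.07 rad and angle between the x axis of wedge_grip and the x axis of press, either way round below 0.12 rad and value of joint platen between 0.002 and 0.006 m and x of wedge_tip in the frame of slot above 0.02 m and x of wedge_grip in the frame of slot below -0.02 m and contact force between wedge and platen above 1 N and contact force between the fingers and wedge above 1 N and contact force between each of the arm, the fingers and platen below 0.3 N); the arm keeps its last pose, push and grip.
It fails at once if the platen is jacked above 9 mm (value of joint platen above 0.009 m).
It fails at once if a bystander is moved more than 25 mm (distance of any of broad_grip, meter, flux, reel, driver, tin, pliers from where it was at the start of the episode above 0.025 m).
It also fails if it takes over 45 s, if anything falls off the work surface, if the arm or the gripper's body presses on something with over 40 N, if the wrist force passes 120 N, or if a joint passes its speed limit or range.

ROBOT

A 6-joint arm with a two-finger parallel gripper is mounted at the origin on the work surface. World frame = base frame: x ahead of the robot, y to its left, z up, the work surface at z = 0. Lengths are in m, angles in rad, forces in N, time in s.
With the tool pointing down it reaches from about 0.375 to 0.9 m from the base axis. Payload 3.1 kg.
Tool frame: the origin (TCP) lies midway between the tips of the shut fingers; the grasp point (between the pads) lies 19 mm behind it (manip.grasp_offset is the distance from the TCP to the grasp point, in m); z points along the fingers, y is the line along which they close (so a half turn about z gives the same grasp; the last joint's range is limited). The gripper opens to 87 mm and grips with 3 to 60 N. Pads are 19 mm wide; open, the fingers measure 117 mm over their backs; the gripper's body (75 mm by 190 mm) begins 51 mm behind the grasp point.
Start: joints at [1.129, 0.527, 1.433, -0, 1.181, -0.178], TCP at [0.162, 0.604, 0.189] pointing down, gripper open.
Joint ranges: [-3.08, 3.08], [-0.75, 2.2], [0.22, 2.44], [-1.43, 4.57], [0, 2.65], [-2.85, 2.85]. Speed limits (rad/s): [2.79, 2.79, 3.14, 3.14, 3.14, 3.14].

INTERFACE

Orientations are given as a unit quaternion [w, x, y, z].
In Python, from bench import manip gives the robot as it stands.
- The arm moves only by the tool step_arm, never from a script. Its arguments are lists of equal length, an entry for each row: "travel": the shift along the world's x, y, z in units of 0.12 m (1.0 is 0.12 m), a list of three; "spin": the turn about the world's z in units of 45 degrees (1.0 is 45 degrees). A call has 1 to 5 rows; each row is the pose to reach, as a shift and turn from the pose commanded when the call began; what a row does not reach only later rows make up. A row lasts 1/8 s, in which the tool goes at most 62.5 mm and 10.7 degrees, less where a joint would pass 70% of its speed; a pose out of reach is approached as far as the arm can. A call with a number of a shift or a turn outside -1 to 1 is refused whole. A call with a gripper value outside its range is refused whole. "grip" is the gripper command: -1 is shut, 1 is fully open, values between are in proportion, set as the call begins (left out, the last holds). The fingers move at their own pace and stop on an object; the grip force is fixed at half the most. Time passes only in rows, so rows that repeat a pose let the fingers close. It gives the time, the measured TCP pose, the force, the opening and the grip force at its end, in the units of the state.
- manip.observe(): the state, without advancing time (a new reading comes with each control period).
- manip.snapshot(name): name is "scene" or "top" or "wrist"; returns (picture, depth): 420x560x3 uint8, blue, green, red; 420x560 float32, m along the optical axis (not along the pixel's ray), 0 where there is no reading.
- manip.camera_info(name): a dict with "mtx" (3x3 intrinsics, pixels), "camera_from_world" (4x4, takes a point from world to camera coordinates); the wrist camera has in their place "mount" (4x4, takes a point from camera to tool coordinates, whose origin is the TCP and whose axes are the flange's). Camera axes: x right, y up, looking along -z (the intrinsics and any distortion apply to the point x, -y, -z); pixel columns grow to the right and rows downward; lengths in m; the calibration is good to about 2 mm. The wrist camera is an equidistant fisheye: a pixel r from the principal point sees the ray r / f radians off the axis. A picture is of the moment at which its call begins: read the wrist's pose just before it. camera_info takes no time and is no camera call.
- manip.finish_job(): hands the job in; it is judged then, once.
The state is a dict: "time_s": time; "joint_pos": joint angles; "joint_velocities": joint speeds; "joint_efforts": joint torques, N m; "ee_pos": TCP position; "eef_rot": TCP orientation; "contact_force": force on the tool from outside, world axes, zero at the start; "ft_torque": the same for the moment, N m; "width": opening from 0.0 (shut) to 1.0 (fully open); "grasp_force": force on a finger pad.
Only numpy, scipy, OpenCV 4.12 (cv2) and the standard library are available. Lean on these libraries where they do the work, as an engineer would, in place of code of your own. Each camera call takes 0.05 s, during which the arm holds its last target. There are 200 camera calls.

## Working session

There is one attempt and no reset: what is moved stays moved. The work goes in short steps, Python scripts to look and compute and a tool call to move; the robot and the scene stay as the last step left them, time stands still between calls to the robot, and variables do not carry over. Pictures are saved under pics/ and viewed, at most 10 in all, crops included, and the job is handed in when it is done.

Besides the shell and the picture viewer there is one more tool, called after "Emit:" by a JSON object that holds its "op" and its "data", one argument or row to a line. step_arm: Moves the arm, as the interface text tells. Shifts and turns lie within -1 to 1; 1 stands for 0.12 m of shift or 45 degrees of turn. Its arguments: {"type":"object","properties":{"travel":{"type":"array"},"spin":{"type":"array"},"grip":{"type":"number"}},"required":["travel","spin"]}

```bash
mkdir -p pics; python3 - <<'E'
from bench import manip
import cv2,numpy as np
for n in("top","scene"):
    p,d=manip.snapshot(n); cv2.imwrite(f"pics/{n}0.png",p); np.save(f"{n}0.npy",d)
    print(n,manip.camera_info(n))
print(manip.camera_info("wrist"),manip.grasp_offset)
print(manip.observe())
E
```

```text
top {'mtx': array([[468.49161694,   0.        , 276.87689779],
       [  0.        , 468.49161694, 200.61037541],
       [  0.        ,   0.        ,   1.        ]]), 'camera_from_world': array([[-0.10487182, -0.99448451, -0.00156833,  0.03909842],
       [ 0.97243828, -0.10287694,  0.209237  , -0.48732097],
       [-0.2082443 ,  0.02041796,  0.9778637 , -1.11143184],
       [ 0.        ,  0.        ,  0.        ,  1.        ]])}
scene {'mtx': array([[516.90916506,   0.        , 289.67501086],
       [  0.        , 516.90916506, 217.76290998],
       [  0.        ,   0.        ,   1.        ]]), 'camera_from_world': array([[-0.18958018,  0.98166774,  0.01969273,  0.08006828],
       [-0.51756593, -0.11695612,  0.84761239,  0.20700396],
       [ 0.83437693,  0.15049822,  0.53025034, -1.76195197],
       [ 0.        ,  0.        ,  0.        ,  1.        ]])}
{'mtx': array([[325.1922621 ,   0.        , 281.46409879],
       [  0.        , 325.1922621 , 208.59410825],
       [  0.        ,   0.        ,   1.        ]]), 'mount': array([[-4.19161185e-05,  9.64692880e-01,  2.63377383e-01,
[... 327 characters left out ...]
 1.12949969e+00,  5.28375234e-01,  1.43377434e+00, -1.15433492e-05,
        1.18139369e+00, -1.78492516e-01]), 'joint_velocities': array([ 6.11754974e-04, -1.38850380e-03, -7.09273372e-04,  8.87843568e-04,
        2.36624362e-05,  3.09012876e-04]), 'joint_efforts': array([-4.49336994e-04, -4.40987384e+01, -1.77150679e+01,  6.34698104e-02,
        5.34866110e-02, -5.47153797e-05]), 'ee_pos': array([0.1620253 , 0.60288469, 0.18816825]), 'eef_rot': array([-2.92344404e-04,  1.31022004e-01,  9.91378981e-01, -9.30475723e-04]), 'contact_force': array([ 0.31293045, -0.05003133,  0.3508241 ]), 'ft_torque': array([-0.00361359,  0.01185828, -0.05288789]), 'grasp_force': 0.0, 'width': 1.001668156862117}
```

View pics/top0.png

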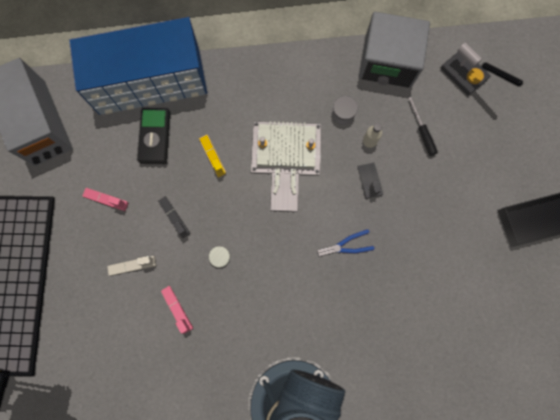

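View pics/scene0.png

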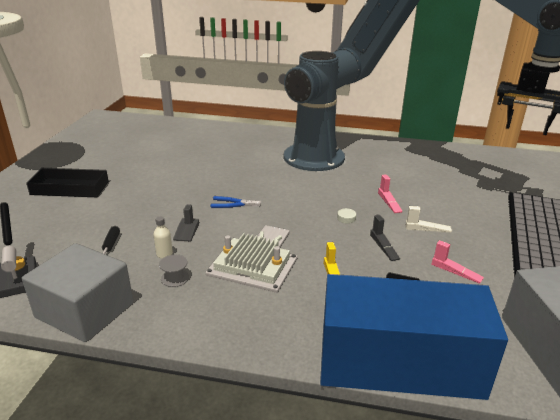

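Top image: the candidates are dark slim (173,217), dark broad (370,180), yellow (212,155), pink (105,199) and (176,310), and white (131,265). The dark slim one at (173,217) fits: it is dark steel and narrow. The press is at (286,150) with its tongue towards the robot at (285,195). I'll confirm with an enlarged crop.

```bash
python3 - <<'E'
import cv2,numpy as np
p=cv2.imread("pics/top0.png")
a=cv2.resize(p[190:245,148:203],(400,400),interpolation=cv2.INTER_CUBIC)   # x7.27
b=cv2.resize(p[115:215,236:336],(400,400),interpolation=cv2.INTER_CUBIC) # x4
a=cv2.convertScaleAbs(a,alpha=1.6)
cv2.imwrite("pics/crop1.png",np.hstack([a,b]))
E
```

```text
(no output)
```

View pics/crop1.png

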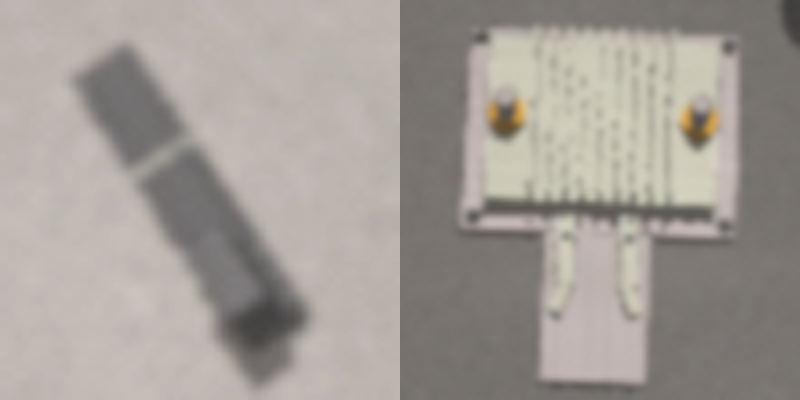

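```bash
cat >h.py <<'E'
import numpy as np,cv2
from bench import manip
from scipy.spatial.transform import Rotation as Rot
def ray(name,px,z):
    """pixel(s) -> world point(s) at height z"""
    c=manip.camera_info(name); K=c["mtx"]; T=np.linalg.inv(c["camera_from_world"])
    out=[]
    for u,v in px:
        d=np.array([(u-K[0,2])/K[0,0],-(v-K[1,2])/K[1,1],-1.])
        w=T[:3,:3]@d; o=T[:3,3]; out.append((o+w*(z-o[2])/w[2])[:3])
    return np.array(out)
def proj_wrist(P,pos,q):
    """world points -> wrist pixels; q wxyz"""
    c=manip.camera_info("wrist");K=c["mtx"];M=c["mount"]
    R=Rot.from_quat(np.r_[q[1:],q[0]]).as_matrix()
    p=(np.atleast_2d(P)-pos)@R; p=(p-M[:3,3])@M[:3,:3]
    x,y,z=p[:,0],-p[:,1],-p[:,2]; r=np.hypot(x,y); th=np.arctan2(r,z)
    return np.c_[K[0,2]+K[0,0]*th*x/r,K[1,2]+K[1,1]*th*y/r]
def ray_wrist(px,z,pos,q):
    c=manip.camera_info("wrist");K=c["mtx"];M=c["mount"]
    R=Rot.from_quat(np.r_[q[1:],q[0]]).as_matrix();out=[]
    for u,v in px:
        a,b=(u-K[0,2])/K[0,0],(v-K[1,2])/K[1,1];th=np.hypot(a,b)
        d=np.array([np.sin(th)*a/th,-np.sin(th)*b/th,-np.cos(th)])
        w=R@M[:3,:3]@d;o=pos+R@M[:3,3];out.append(o+w*(z-o[2])/w[2])
    return np.array(out)
E
python3 - <<'E'
from h import *
np.set_printoptions(precision=4,suppress=True)
A=lambda L:[(148+u/7.273-.5,190+v/7.273-.5) for u,v in L]
B=lambda L:[(236+(u-400)/4-.5,115+v/4-.5) for u,v in L]
tip=ray("top",A([(75,80),(130,45)]),.004); ln=ray("top",A([(132,175),(192,140)]),.011)
print(tip,ln,np.linalg.norm(tip[1]-tip[0]))
t,l=tip.mean(0),ln.mean(0); d=(t-l)[:2];print("len",np.linalg.norm(d),"yaw",np.degrees(np.arctan2(d[1],d[0])))
u=d/np.linalg.norm(d);print("tab",t[:2]-.105*u)
p=ray("top",B([(538,381),(648,384),(460,232),(735,240),(740,37),(470,37)]),.010)
print(p); m=p[:2].mean(0);f=p[2:4].mean(0);b=p[4:].mean(0)
print("tongue",m,"w",np.linalg.norm(p[0]-p[1]),"front",f,"back",b,np.linalg.norm(f-b),np.linalg.norm(p[2]-p[3]))
for e in(b-m,f-m,b-f):print(np.linalg.norm(e),np.degrees(np.arctan2(e[1],e[0])))
e=p[2]-p[3];print(np.degrees(np.arctan2(e[1],e[0]))-90)
E
```

```text
[[0.5316 0.293  0.004 ]
 [0.5423 0.2729 0.004 ]] [[0.4936 0.2732 0.011 ]
 [0.5039 0.2515 0.011 ]] 0.022834240177066523
len 0.04335447946243352 yaw 28.37079388580301
tab [0.4445 0.2331]
[[ 0.4756  0.0069  0.01  ]
 [ 0.4663 -0.063   0.01  ]
 [ 0.5793  0.0473  0.01  ]
 [ 0.5551 -0.1302  0.01  ]
 [ 0.6938 -0.1508  0.01  ]
 [ 0.7128  0.0282  0.01  ]]
tongue [ 0.4709 -0.0281  0.01  ] w 0.07047649516531491 front [ 0.5672 -0.0414  0.01  ] back [ 0.7033 -0.0613  0.01  ] 0.1374831851448655 0.1791830007276342
0.23469587646806844 -8.148324403509491
0.09721428520601176 -7.897209822025627
0.1374831851448655 -8.325887102833507
-7.770095486162276
```

Emit:
{"op": "step_arm", "data": {
  "travel": [
    [0.59, -0.77, 0],
    [0.59, -0.77, 0]
  ],
  "spin": [0.24, 0.24],
  "grip": 1
}}

```text
time_s: 0.35
ee_pos: [0.2334, 0.5099, 0.1884]
eef_rot: [-0.0, 0.036, 0.999, -0.0]
contact_force: [0.5, 0.3, -0.3]
width: 1.0
grasp_force: 0.0
```

Emit:
{"op": "step_arm", "data": {
  "travel": [
    [0.59, -0.77, 0],
    [0.59, -0.77, 0]
  ],
  "spin": [0.24, 0.24]
}}

```text
time_s: 0.6
ee_pos: [0.3046, 0.4172, 0.1888]
eef_rot: [-0.0, -0.058, 0.998, -0.0]
contact_force: [-0.7, -0.1, 0.2]
width: 0.997
grasp_force: 0.0
```

Emit:
{"op": "step_arm", "data": {
  "travel": [
    [0.59, -0.77, 0],
    [0.59, -0.77, 0]
  ],
  "spin": [0.24, 0.24]
}}

```text
time_s: 0.85
ee_pos: [0.3755, 0.3249, 0.1889]
eef_rot: [-0.0, -0.152, 0.988, 0.0]
contact_force: [0.1, 0.5, -0.2]
width: 0.998
grasp_force: 0.0
```

Emit:
{"op": "step_arm", "data": {
  "travel": [
    [0.58, -0.77, -0.35],
    [0.58, -0.77, -0.35],
    [0.58, -0.77, -0.35],
    [0.58, -0.77, -0.35]
  ],
  "spin": [0.24, 0.24, 0.24, 0.24]
}}

```text
time_s: 1.35
ee_pos: [0.4439, 0.2337, 0.1467]
eef_rot: [-0.001, -0.242, 0.97, 0.0]
contact_force: [0.2, -0.8, 0.9]
width: 1.0
grasp_force: 0.0
```

```bash
python3 - <<'E'
from h import *
o=manip.observe();print(o["ee_pos"],o["eef_rot"],o["joint_pos"],o["time_s"])
p,d=manip.snapshot("wrist");cv2.imwrite("pics/w1.png",cv2.resize(p,(800,600),interpolation=cv2.INTER_CUBIC))
np.save("w1.npy",d);np.savez("w1s.npz",p=o["ee_pos"],q=o["eef_rot"])
u=np.array([np.cos(np.radians(28.4)),np.sin(np.radians(28.4))]);t=np.array([.4445,.2331])
P=[[*(t),.062],[*(t+.105*u),.004],[*(t+.06*u),.011]]
print(proj_wrist(P,o["ee_pos"],o["eef_rot"])*800/560)
E
```

```text
[0.4439159  0.23368972 0.1466528 ] [-7.79838305e-04 -2.42336836e-01  9.70191840e-01  2.08027038e-04] [ 2.61152227e-01  4.24659885e-01  1.78175257e+00  5.48072544e-04
  9.36732929e-01 -1.79951682e+00] 1.35
[[402.27627766 291.26112379]
 [403.00955761 398.21949857]
 [402.70928639 350.5122591 ]]
```

View pics/w1.png

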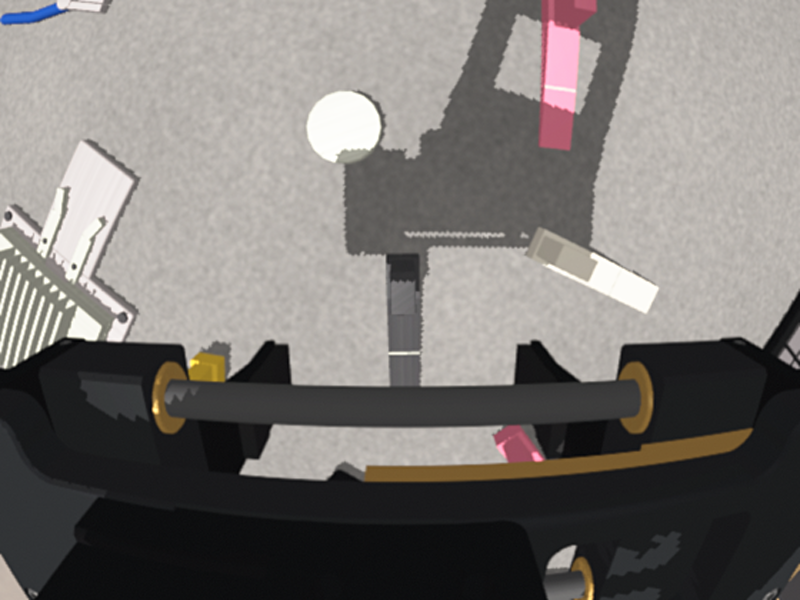

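The wrist view shows the slim dark wedge with its tab at (403,297) and scribed line at (404,353), within about 2 mm of prediction and aligned between the fingers. I'm descending now.

Emit:
{"op": "step_arm", "data": {
  "travel": [
    [0.02, 0.005, -0.45],
    [0.02, 0.005, -0.8],
    [0.02, 0.005, -0.8]
  ],
  "spin": [0.01, 0.01, 0.01],
  "grip": 0.3
}}

```text
time_s: 1.78
ee_pos: [0.4434, 0.2353, 0.0492]
eef_rot: [-0.003, -0.248, 0.969, 0.0]
contact_force: [0.4, 0.2, -0.5]
width: 0.746
grasp_force: 0.0
```

Emit:
{"op": "step_arm", "data": {
  "travel": [
    [0, 0, -0.12],
    [0, 0, -0.22],
    [0, 0, -0.22]
  ],
  "spin": [0, 0, 0]
}}

```text
time_s: 2.15
ee_pos: [0.4465, 0.2346, 0.0246]
eef_rot: [-0.0, -0.247, 0.969, -0.0]
contact_force: [-0.8, 0.2, 1.2]
width: 0.652
grasp_force: 0.0
```

Emit:
{"op": "step_arm", "data": {
  "travel": [
    [0, 0, 0],
    [0, 0, 0],
    [0, 0, 0],
    [0, 0, 0],
    [0, 0, 0]
  ],
  "spin": [0, 0, 0, 0, 0],
  "grip": -1
}}

```text
time_s: 2.78
ee_pos: [0.4468, 0.2345, 0.0247]
eef_rot: [0.0, -0.247, 0.969, 0.0]
contact_force: [0.1, 0.5, 0.7]
width: 0.177
grasp_force: 30.0
```

Emit:
{"op": "step_arm", "data": {
  "travel": [
    [0, 0, 0.35],
    [0, 0, 0.7],
    [0, 0, 0.7]
  ],
  "spin": [0, 0, 0]
}}

```text
time_s: 3.15
ee_pos: [0.449, 0.2352, 0.1112]
eef_rot: [0.003, -0.247, 0.969, 0.0]
contact_force: [0.2, 0.8, -1.4]
width: 0.174
grasp_force: 30.0
```

Emit:
{"op": "step_arm", "data": {
  "travel": [
    [-0.01, -0.4, 0],
    [-0.03, -0.8, 0],
    [-0.03, -1, 0]
  ],
  "spin": [-0.2, -0.4, -0.4]
}}

```text
time_s: 3.52
ee_pos: [0.4412, 0.1127, 0.1072]
eef_rot: [-0.002, -0.091, 0.996, 0.0]
contact_force: [0.2, -0.4, -2.0]
width: 0.173
grasp_force: 30.0
```

Emit:
{"op": "step_arm", "data": {
  "travel": [
    [-0.02, -0.4, 0],
    [-0.035, -0.8, 0],
    [-0.035, -1, 0],
    [-0.035, -1, 0]
  ],
  "spin": [-0.2, -0.415, -0.415, -0.415]
}}

```text
time_s: 4.03
ee_pos: [0.4382, -0.0067, 0.1075]
eef_rot: [-0.001, 0.072, 0.997, 0.0]
contact_force: [-0.3, -0.2, -1.9]
width: 0.173
grasp_force: 30.0
```

Emit:
{"op": "step_arm", "data": {
  "travel": [
    [0, -0.15, -0.2],
    [0, -0.15, -0.4],
    [0, -0.15, -0.4],
    [0, -0.15, -0.4]
  ],
  "spin": [0, 0, 0, 0]
}}

```text
time_s: 4.53
ee_pos: [0.4387, -0.0227, 0.0607]
eef_rot: [-0.0, 0.07, 0.998, 0.0]
contact_force: [0.0, -0.5, -1.0]
width: 0.177
grasp_force: 30.0
```

```bash
python3 - <<'E'
from h import *
o=manip.observe();print(o["ee_pos"],o["eef_rot"],o["joint_pos"],o["time_s"],o["contact_force"])
p,d=manip.snapshot("wrist");t,_=manip.snapshot("top");s,_=manip.snapshot("scene")
cv2.imwrite("top2.png",t);cv2.imwrite("scene2.png",s);cv2.imwrite("w2.png",p)
a=cv2.resize(s[200:300,190:330],(560,400),interpolation=cv2.INTER_CUBIC)
b=cv2.resize(t[130:220,250:323],(None or 240,296),interpolation=cv2.INTER_CUBIC)
cv2.imwrite("pics/w2.png",cv2.resize(p,(800,600),interpolation=cv2.INTER_CUBIC))
E
```

```text
[ 0.43873864 -0.02265422  0.06067718] [-3.31247251e-04  6.99233958e-02  9.97552298e-01  1.49538991e-04] [-3.07126713e-01  5.18276338e-01  2.00517025e+00  2.32832620e-04
  6.18860289e-01 -1.73815173e+00] 4.525 [ 0.0185297  -0.54727838 -0.97898283]
```

View pics/w2.png

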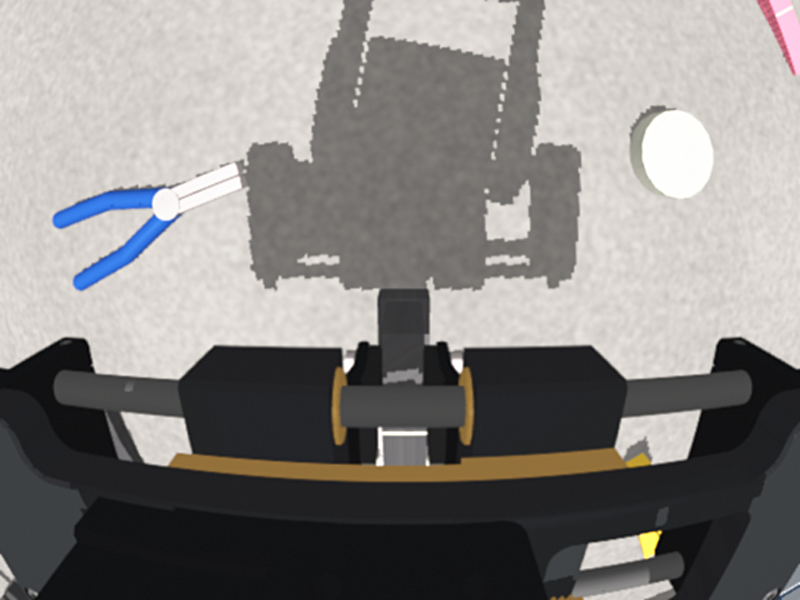

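The wrist view shows the wedge held centrally (403,330), but the gripper hides the tip and slot. I'll check the top and scene cameras.

```bash
python3 - <<'E'
import cv2,numpy as np
t=cv2.imread("top2.png");s=cv2.imread("scene2.png")
a=cv2.resize(t[115:215,236:336],(400,400),interpolation=cv2.INTER_CUBIC)
b=cv2.resize(s[200:280,215:295],(400,400),interpolation=cv2.INTER_CUBIC)
cv2.imwrite("pics/c2.png",np.hstack([a,b]))
E
```

```text
(no output)
```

View pics/c2.png

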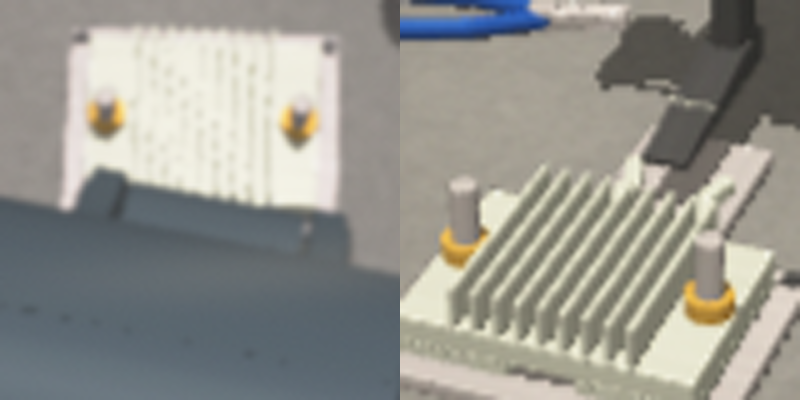

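```bash
python3 - <<'E'
from h import *
np.set_printoptions(precision=4,suppress=True)
u=np.array([np.cos(np.radians(-8.1)),np.sin(np.radians(-8.1))]);n=np.array([-u[1],u[0]])
org=np.array([.637,-.0517])
def rel(P): d=P[:,:2]-org; return np.c_[d@u,d@n]
S=lambda L:[(215+(a-400)/5-.5,200+b/5-.5) for a,b in L]
B=lambda L:[(236+(a-400)/4-.5,115+v/4-.5) for a,v in L]
print("tip scene",rel(ray("scene",S([(645,158),(692,170)]),.040)))
print("line scene",rel(ray("scene",S([(668,92),(716,105)]),.047)))
print("pillars scene",rel(ray("scene",S([(463,182),(710,238)]),.072)))
print("pillars top",rel(ray("top",B([(506,101),(700,105)]),.072)))
print("rails top",rel(ray("top",B([(564,225),(628,225),(556,310),(630,313)]),.018)))
print("tongue scene right corner",rel(ray("scene",S([(773,150)]),.01)))
z=np.load("w1s.npz");W=lambda L:[(a*.7-.15,b*.7-.15) for a,b in L]
print("tongue w1",rel(ray_wrist(W([(83,141),(137,180)]),.01,z["p"],z["q"])))
o=manip.observe();q=o["eef_rot"];print(2*np.degrees(np.arctan2(q[2],q[1]))-180)
print("tab",rel(np.array([o["ee_pos"]])))
E
```

```text
tip scene [[-0.0967 -0.0069]
 [-0.0949  0.0189]]
line scene [[-0.1486 -0.0145]
 [-0.1456  0.013 ]]
pillars scene [[-0.0025 -0.0617]
 [-0.0007  0.0631]]
pillars top [[-0.0021  0.0609]
 [-0.0004 -0.0607]]
rails top [[-0.0661  0.0223]
 [-0.0646 -0.0192]
 [-0.1228  0.0253]
 [-0.1231 -0.0222]]
tongue scene right corner [[-0.1697  0.0364]]
tongue w1 [[-0.1678 -0.0302]
 [-0.1695  0.0383]]
-8.033171971781798
tab [[-0.1996  0.0004]]
```

```bash
python3 - <<'E'
from h import *
o=manip.observe();e=o["ee_pos"];c=manip.camera_info("scene")
def pr(P):
    p=np.c_[P,np.ones(len(P))]@c["camera_from_world"].T;K=c["mtx"]
    return np.c_[K[0,2]-K[0,0]*p[:,0]/p[:,2],K[1,2]+K[1,1]*p[:,1]/p[:,2]]
a=np.radians(-8.05);R=np.array([[np.cos(a),-np.sin(a)],[np.sin(a),np.cos(a)]])
def wpt(o2,L,z0): return np.array([[*(o2+R@np.array(l[:2])),z0+l[2]] for l in L])
W=wpt(e[:2],[(.105,.012,.004),(.105,-.012,.004),(.015,-.012,.018),(.015,.012,.018),(.105,.012,.004),(.105,.012,0),(.105,-.012,0),(.105,-.012,.004)],e[2]-.0247)
ln=wpt(e[:2],[(.06,.012,.011),(.06,-.012,.011)],e[2]-.0247)
g=np.array([.637,-.0517])
T=wpt(g,[(-.07,.035,.01),(-.169,.035,.01),(-.169,-.035,.01),(-.07,-.035,.01)],0)
s=cv2.imread("scene2.png")[190:270,225:305];k=10
im=cv2.resize(s,(800,800),interpolation=cv2.INTER_CUBIC);im=cv2.convertScaleAbs(im,alpha=1.3)
for P,col in((W,(0,0,255)),(ln,(0,255,255)),(T,(0,200,0))):
    q=((pr(P)-[225,190]+.5)*k).astype(np.int32);cv2.polylines(im,[q],False,col,1)
cv2.imwrite("pics/ov.png",im[:600])
E
```

```text
(no output)
```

View pics/ov.png

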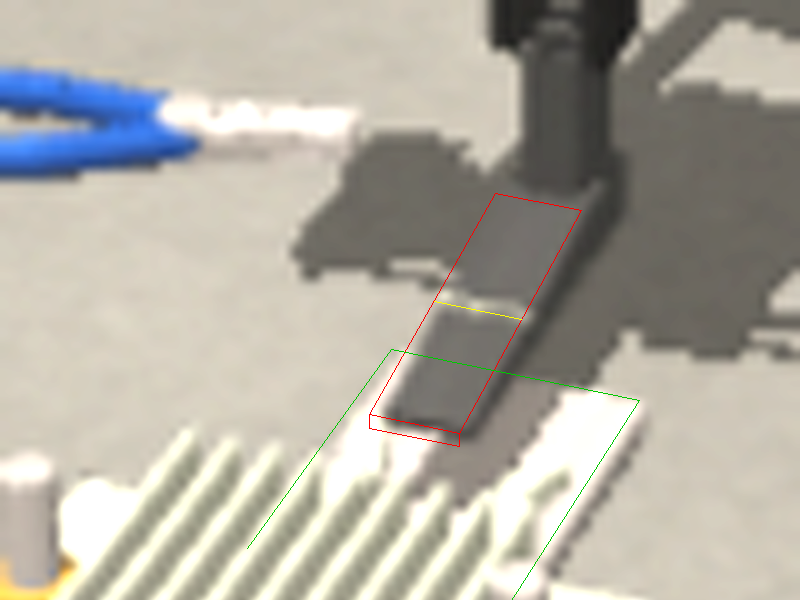

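The overlay shows the tongue (green) matching within about 1 mm. The wedge sits about 2 mm to +y and 1.6 mm back of prediction. I'll correct by about 1.2 mm, lower it in the flare and slide it in while reading force.

Emit:
{"op": "step_arm", "data": {
  "travel": [
    [-0.167, 0.013, 0],
    [-0.167, 0.013, -0.1],
    [-0.167, 0.013, -0.21],
    [-0.167, 0.013, -0.21]
  ],
  "spin": [0, 0, 0, 0]
}}

```text
time_s: 5.18
ee_pos: [0.4196, -0.0221, 0.0348]
eef_rot: [0.0, 0.071, 0.998, -0.0]
contact_force: [-0.1, 0.3, -1.7]
width: 0.173
grasp_force: 30.0
```

Emit:
{"op": "step_arm", "data": {
  "travel": [
    [0, 0, -0.008],
    [0, 0, -0.008]
  ],
  "spin": [0, 0]
}}

```text
time_s: 5.42
ee_pos: [0.4195, -0.0221, 0.0347]
eef_rot: [0.001, 0.07, 0.998, -0.0]
contact_force: [0.8, 0.4, -1.3]
width: 0.174
grasp_force: 30.0
```

Emit:
{"op": "step_arm", "data": {
  "travel": [
    [0.062, -0.009, 0],
    [0.124, -0.0175, 0],
    [0.186, -0.026, 0],
    [0.248, -0.035, 0],
    [0.248, -0.035, 0]
  ],
  "spin": [0, 0, 0, 0, 0]
}}

```text
time_s: 6.05
ee_pos: [0.45, -0.0264, 0.0346]
eef_rot: [0.001, 0.07, 0.998, -0.0]
contact_force: [-0.0, -0.4, -0.5]
width: 0.18
grasp_force: 30.0
```

Emit:
{"op": "step_arm", "data": {
  "travel": [
    [0.041, -0.006, 0],
    [0.083, -0.012, 0],
    [0.124, -0.018, 0],
    [0.165, -0.0235, 0],
    [0.165, -0.0235, 0]
  ],
  "spin": [0, 0, 0, 0, 0]
}}

```text
time_s: 6.68
ee_pos: [0.4685, -0.0289, 0.0346]
eef_rot: [0.0, 0.07, 0.998, 0.0]
contact_force: [-0.9, 0.9, 2.8]
width: 0.175
grasp_force: 30.0
```

Emit:
{"op": "step_arm", "data": {
  "travel": [
    [0.05, -0.007, 0],
    [0.1, -0.014, 0],
    [0.15, -0.021, 0],
    [0.19, -0.027, 0],
    [0.19, -0.027, 0]
  ],
  "spin": [0, 0, 0, 0, 0]
}}

```text
time_s: 7.3
ee_pos: [0.4912, -0.0321, 0.0346]
eef_rot: [-0.0, 0.07, 0.998, 0.0]
contact_force: [-2.2, 0.4, 5.0]
width: 0.178
grasp_force: 30.0
```

```bash
python3 - <<'E'
from h import *
o=manip.observe();print(o["ee_pos"],o["contact_force"])
s,_=manip.snapshot("scene");cv2.imwrite("scene3.png",s)
im=cv2.resize(s[200:280,205:305],(800,640),interpolation=cv2.INTER_CUBIC)[:600]
cv2.imwrite("pics/s3.png",cv2.convertScaleAbs(im,alpha=1.2))
E
```

```text
[ 0.49124242 -0.03214619  0.03459407] [-2.23400117  0.41771906  4.99284403]
```

View pics/s3.png

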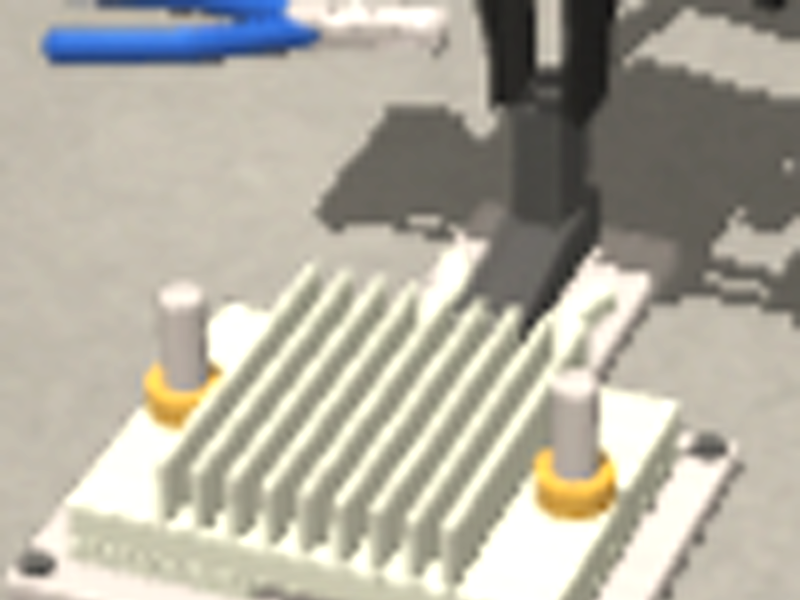

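The picture shows the wedge flat between the rails at (530,280), with the platen down. I'm pushing in while watching the force for contact onset.

Emit:
{"op": "step_arm", "data": {
  "travel": [
    [0.033, -0.0047, 0],
    [0.033, -0.0047, 0]
  ],
  "spin": [0, 0]
}}

```text
time_s: 7.6
ee_pos: [0.4943, -0.0325, 0.0346]
eef_rot: [-0.001, 0.07, 0.998, 0.0]
contact_force: [-3.0, 0.3, 5.5]
width: 0.174
grasp_force: 30.0
```

Emit:
{"op": "step_arm", "data": {
  "travel": [
    [0.033, -0.0047, 0],
    [0.033, -0.0047, 0]
  ],
  "spin": [0, 0]
}}

```text
time_s: 7.85
ee_pos: [0.4984, -0.0331, 0.0346]
eef_rot: [-0.001, 0.07, 0.998, 0.0]
contact_force: [-4.4, 1.0, 6.6]
width: 0.175
grasp_force: 30.0
```

Emit:
{"op": "step_arm", "data": {
  "travel": [
    [0.033, -0.0047, 0],
    [0.033, -0.0047, 0]
  ],
  "spin": [0, 0]
}}

```text
time_s: 8.1
ee_pos: [0.4996, -0.033, 0.0345]
eef_rot: [-0.003, 0.07, 0.998, 0.001]
contact_force: [-6.6, 1.3, 10.1]
width: 0.175
grasp_force: 30.0
```

Emit:
{"op": "step_arm", "data": {
  "travel": [
    [0.033, -0.0047, 0],
    [0.033, -0.0047, 0]
  ],
  "spin": [0, 0]
}}

```text
time_s: 8.35
ee_pos: [0.4998, -0.0329, 0.0345]
eef_rot: [-0.007, 0.07, 0.998, 0.001]
contact_force: [-12.0, 1.1, 14.9]
width: 0.173
grasp_force: 30.0
```

Emit:
{"op": "step_arm", "data": {
  "travel": [
    [0.033, -0.0047, 0],
    [0.067, -0.0095, 0],
    [0.067, -0.0095, 0]
  ],
  "spin": [0, 0, 0]
}}

```text
time_s: 8.72
ee_pos: [0.5048, -0.0329, 0.0344]
eef_rot: [-0.01, 0.07, 0.998, 0.002]
contact_force: [-16.4, 1.9, 18.9]
width: 0.179
grasp_force: 30.0
```

Emit:
{"op": "step_arm", "data": {
  "travel": [
    [0, 0, 0.015],
    [0, 0, 0.015]
  ],
  "spin": [0, 0]
}}

```text
time_s: 8.98
ee_pos: [0.51, -0.0341, 0.0354]
eef_rot: [-0.005, 0.07, 0.998, 0.001]
contact_force: [-6.0, 1.0, 1.2]
width: 0.178
grasp_force: 30.0
```

```bash
python3 - <<'E'
from h import *
o=manip.observe();print(o["ee_pos"],o["eef_rot"],o["contact_force"],o["ft_torque"])
R=Rot.from_quat(np.r_[o["eef_rot"][1:],o["eef_rot"][0]]).as_matrix();print(R,np.degrees(np.arccos(-R[2,2])))
E
```

```text
[ 0.50997149 -0.03410856  0.03538387] [-5.00344096e-03  7.02178387e-02  9.97518686e-01  9.44499320e-04] [-6.0248411   0.98462593  1.21891864] [ 0.2559094   1.19190864 -0.00622101]
[[-0.99008884  0.14009666 -0.00984941]
 [ 0.14007776  0.99013713  0.00258697]
 [ 0.01011469  0.00118165 -0.99994815]] 0.5834806446264093
```

Emit:
{"op": "step_arm", "data": {
  "travel": [
    [0.033, -0.0047, 0],
    [0.033, -0.0047, 0]
  ],
  "spin": [0, 0]
}}

```text
time_s: 9.22
ee_pos: [0.5146, -0.0349, 0.0351]
eef_rot: [-0.005, 0.07, 0.998, 0.001]
contact_force: [-5.4, 1.4, 1.0]
width: 0.174
grasp_force: 30.0
```

Emit:
{"op": "step_arm", "data": {
  "travel": [
    [0.033, -0.0047, 0],
    [0.033, -0.0047, 0]
  ],
  "spin": [0, 0]
}}

```text
time_s: 9.48
ee_pos: [0.5187, -0.0354, 0.035]
eef_rot: [-0.005, 0.07, 0.998, 0.001]
contact_force: [-6.1, 0.9, 1.2]
width: 0.177
grasp_force: 30.0
```

Emit:
{"op": "step_arm", "data": {
  "travel": [
    [0.033, -0.0047, 0],
    [0.033, -0.0047, 0],
    [0.033, -0.0047, 0]
  ],
  "spin": [0, 0, 0]
}}

```text
time_s: 9.85
ee_pos: [0.5227, -0.036, 0.035]
eef_rot: [-0.004, 0.07, 0.998, 0.001]
contact_force: [-5.9, 1.0, 0.6]
width: 0.174
grasp_force: 30.0
```

```bash
python3 - <<'E'
from h import *
o=manip.observe();print(o["ee_pos"],o["eef_rot"],o["contact_force"])
s,_=manip.snapshot("scene");c=s[200:280,205:305];b=cv2.imread("scene3.png")[200:280,205:305]
f=lambda i:cv2.convertScaleAbs(cv2.resize(i,(400,320),interpolation=cv2.INTER_CUBIC),alpha=1.2)
cv2.imwrite("pics/s4.png",np.vstack([np.hstack([f(b),f(c)])]))
# vertical shift of the platen fins between the two pictures
B=cv2.cvtColor(cv2.imread("scene3.png"),6).astype(np.float32);C=cv2.cvtColor(s,6).astype(np.float32)
r=slice(250,276),slice(222,264)
sh,rs=cv2.phaseCorrelate(B[r],C[r],cv2.createHanningWindow((42,26),cv2.CV_32F))
K=manip.camera_info("scene");T=K["camera_from_world"]
pr=lambda P:(lambda p:np.array([K["mtx"][0,2]-K["mtx"][0,0]*p[0]/p[2],K["mtx"][1,2]+K["mtx"][1,1]*p[1]/p[2]]))(T@np.r_[P,1])
print(sh,rs,"px per mm lift",pr([.66,-.05,.051])-pr([.66,-.05,.05]))
E
```

```text
[ 0.52269357 -0.03603248  0.03498683] [-4.41614890e-03  7.02706856e-02  9.97517825e-01  8.47028987e-04] [-5.90842746  1.00441148  0.59313624]
(0.10065004156198043, -0.027997038198575908) 0.7237134957019193 px per mm lift [-0.00942786 -0.35098532]
```

View pics/s4.png

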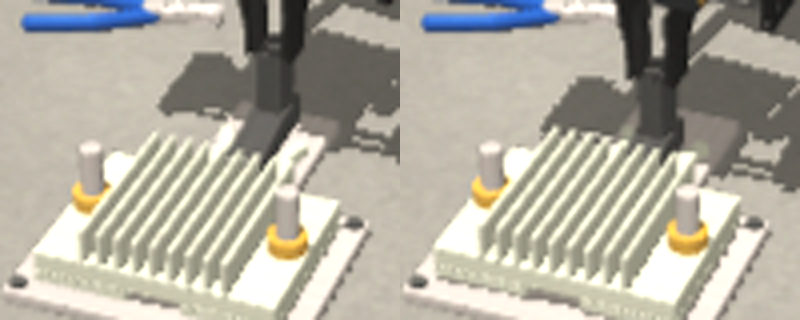

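Right panel: the wedge is under the platen and the fins have risen about 1–2 px (fin top (155,140) → (155,130) in the crop). I'll get a sub-pixel lift estimate with ECC.

```bash
python3 - <<'E'
from h import *
C=[cv2.cvtColor(manip.snapshot("scene")[0],6).astype(np.float32) for _ in range(2)][1]
B=cv2.cvtColor(cv2.imread("scene3.png"),6).astype(np.float32)
m=np.zeros((80,100),np.uint8)
cv2.fillPoly(m,[np.array([[9,68],[22,48],[40,33],[50,38],[62,62],[56,76],[20,72]])],255)
def ecc(m,b,c):
    W=np.eye(2,3,dtype=np.float32);r,W=cv2.findTransformECC(b,c,W,cv2.MOTION_TRANSLATION,(3,200,1e-5),m,3);return round(r,4),W[:,2]
b,c=B[200:280,205:305],C[200:280,205:305]
print("platen",ecc(m,b,c))
m2=np.zeros_like(m);m2[62:80,0:9]=255;print("base check",ecc(m2,b,c))
# brute-force sub-pixel dy with dx=0
best=[(np.abs(cv2.warpAffine(b,np.float32([[1,0,0],[0,1,-d]]),(100,80))-c)[m>0].mean(),d) for d in np.arange(0,3,.1)]
print(sorted(best)[:4],best[0])
E
```

```text
platen (0.9796, array([-0.1349869, -1.2119293], dtype=float32))
base check (0.9996, array([-0.0220208 ,  0.00025806], dtype=float32))
[(np.float32(6.5446367), np.float64(1.3)), (np.float32(6.6691275), np.float64(1.4000000000000001)), (np.float32(6.9844704), np.float64(1.2000000000000002)), (np.float32(7.274949), np.float64(1.5))] (np.float32(24.766462), np.float64(0.0))
```

```bash
python3 -c "
from bench import manip
print(manip.finish_job())"
```

```text
the job is handed in; nothing more can be done
None
```

I handed the job in with the slim wedge gripped and flat in the slot, carrying the platen at about 3.6 mm by my camera estimate; the robot stayed clear of the platen and the bystanders, and no verdict came back.

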